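# Shut and latch the orange-lidded stamp box

## Robot

A 7-joint arm with a two-finger parallel gripper is mounted at the origin on the work surface. World frame = base frame: x ahead of the robot, y to its left, z up, the work surface at z = 0. Lengths are in m, angles in degrees, forces in N, time in s.
With the tool pointing down it reaches from about 0.425 to 0.875 m from the base axis. Payload 4.7 kg.
Tool frame: the origin (TCP) lies between the finger pads; the fingertips stand env.finger_overhang ahead of it and the grasp point (between the pads) lies 5 mm behind it (env.finger_overhang is the distance from the TCP to the fingertips, in m); z points along the fingers, y is the line along which they close (so a half turn about z gives the same grasp; the last joint's range is limited). The gripper opens to 87 mm and grips with 3 to 60 N. Pads are 19 mm wide; open, the fingers measure 117 mm over their backs; the gripper's body (75 mm by 190 mm) begins 51 mm behind the grasp point.
Start: joints at [-70.067, 18.392, -4.016, 83.108, 1.295, 78.541, -3.26], TCP at [0.213, 0.614, 0.237] pointing down, gripper open.
Joint ranges: [-163.93, 163.93], [-17.29, 119.83], [-79.2, 71.16], [3.27, 140.29], [-89.18, 269.18], [5.43, 117.66], [-154.24, 154.24]. Speed limits (degrees/s): [147.25, 147.25, 180, 180, 180, 180, 180].

## Interface

Orientations are given as [roll, pitch, yaw] about the fixed x, y, z axes, in that order (R = Rz(yaw) Ry(pitch) Rx(roll)).
In Python, from cell import telemetry, eyes, env, models gives the robot as it stands. The module is installed in compiled form; this text tells all that it offers.
- The arm moves only by the tool drive_tool, never from a script. Its arguments are lists of equal length, an entry for each row: "angular": the turn, a rotation vector about the tool's x, y, z in rad, a list of three; "delta_pos": the shift along the tool's x, y, z in cm, a list of three; "gripper": the finger opening in cm, from 0 to 8.7. A call has 1 to 20 rows; each row shifts and turns the commanded pose from where the row before left it, along the tool's axes as they then stand; what a row does not reach is not made up. A row lasts 1/10 s, in which the tool goes at most 50 mm and 8.59 degrees, less where a joint would pass 70% of its speed; a pose out of reach is approached as far as the arm can. A call with a gripper value outside its range is refused whole. The fingers move at their own pace and stop on an object; "squeeze" is the grip in N (left out, the last holds). Time passes only in rows, so rows that do not move let the fingers close. It gives the time, the measured TCP pose, the force, the opening and the grip force at its end, in the units of the state.
- telemetry.get_obs(): the state, without advancing time (a new reading comes with each control period).
- eyes.read_camera(name): name is "scene" or "top"; returns a dict with "pixels" (384x512x3 uint8, red, green, blue), "mtx" (3x3 intrinsics, pixels), "origin" and "orientation" of the camera in the world. Camera axes: x right, y down, z forward; pixel columns grow to the right and rows downward; lengths in m; the calibration is good to about 2 mm. A picture is of the moment at which its call begins. There is no depth.
- env.sign_off(): hands the job in; it is judged then, once.
Trained networks look in a picture, given as the dict that the camera call returned (one of the last four; its "shot" number tells which), for a name from the list of things; names that differ only in an ending like _2 or _b are one class to them, and where a whole thing is asked for, a point or a joint stands for the part that bears it (a point fixed in the world has none). Each returns a list of dicts, best first, with "p" (0 to 1); they miss things now and then, are a little off and sometimes report something else, mostly with a low value. They report only what shows in the picture. A call takes as long as a camera call.
- models.search_frame(picture, target): "centre" ([column, row] in pixels, amid what is visible of it).
- models.cut_out(picture, target): "pixels" (384x512 bool, what is visible of it) and "centre" ([column, row] in pixels, amid what is visible of it).
The state is a dict: "time_s": time; "qpos": joint angles; "joint_velocities": joint speeds; "effort": joint torques, N m; "tool_pos": TCP position; "tool_rot": TCP orientation; "force": force on the tool from outside, world axes, zero at the start; "wrist_torque": the same for the moment, N m; "grip_width": finger opening in m; "grasp_force": force on a finger pad.
Only numpy, scipy, OpenCV 4.12 (cv2) and the standard library are available. Lean on these libraries where they do the work, as an engineer would, in place of code of your own. Each camera call takes 0.05 s, during which the arm holds its last target. There are 200 camera calls.

## Task

The clay class is over: press the half-open orange lid of its wooden stamp box fully shut, then turn the red thumb-grip turnbutton on that box's front ledge a quarter turn clockwise, so that its nose points straight back across the lid and secures it, and let go. Do not touch the similar box with the mint-green lid.

Things in the scene. Friction and masses are not known exactly. Their poses are not given: they have to be found in the camera images.
- orange_pivot (a point): On the turning axis of the orange-lidded box's turnbutton, half-way up its red grip, 81 mm over the table. Fixed to the box, with its axes: x back to the hinge, y left, z up. The pale wood box is fixed, 160 (x) by 180 (y), 60 high. Its front ledge, top 60 mm over the table, spans x -14 to +26 mm; the shut lid, flush with it, x +28 to +146 mm. The axis is on the box's centreline.
- orange_lid (a joint): Angle of the orange lid, rad: 0 = shut (stop), growing as its free edge, next to the ledge, rises; starts 0.2 to 0.45. Lid 118 long (x), 176 wide (y), 8 mm thick; hinge line along y at the back, 56 mm over the table. When shut its top is 60 mm over the table. The stiff hinge holds it where it is left; about 1 to 3 N down near the free edge moves it.
- orange_button (a joint): Turnbutton, rad, clockwise from above: 0 = nose to the box's left (+y), clear of the lid; 1.57 = nose straight back (+x) over it. Starts 0.05 to 0.35, stops -0.05 and 1.62; friction 0.04 N m. Dark bar 16 wide, 62 to 70 mm over the table, 46 mm from axis to nose, 18 to tail. On it, centred on the axis, a red grip 36 long (along the bar), 10 wide, 70 to 92 mm over the table.
- mint_box: The bystander: the same box and red-gripped turnbutton, but with a mint-green lid, also part open; fixed to the table. Origin at the centre of its underside, x from its front ledge to its hinge, y to its left. To be left untouched.

How it is judged:
By the outcome, as a careful person would: the job done as asked, in the order asked, and still so for the second after the job is handed in, with the robot touching nothing.
It also fails if it takes over 48 s, if anything falls off the work surface, if the arm or the gripper's body presses on something with over 40 N, if the wrist force passes 120 N, or if a joint passes its speed limit or range.

## Working session

There is one attempt and no reset: what is moved stays moved. The work goes in short steps, Python scripts to look and compute and a tool call to move; the robot and the scene stay as the last step left them, time stands still between calls to the robot, and variables do not carry over. Pictures are saved under pics/ and viewed, at most 10 in all, crops included, and the job is handed in when it is done.

Besides the shell and the picture viewer there is one more tool, called as name(argument=value, ...), one argument or row to a line, values as JSON. drive_tool: Moves the arm, as the interface text tells. Its arguments: {"type":"object","properties":{"angular":{"type":"array","items":{"type":"array","items":{"type":"number"}}},"delta_pos":{"type":"array","items":{"type":"array","items":{"type":"number"}}},"gripper":{"type":"array","items":{"type":"number"}},"squeeze":{"type":"number"}},"required":["angular","delta_pos","gripper"]}

```bash
mkdir -p pics
cat > h.py <<'E'
import numpy as np, cv2
from cell import telemetry, eyes, env, models
E
python3 - <<'E'
from h import *
o=telemetry.get_obs(); print({k:np.round(v,3) for k,v in o.items()}, env.finger_overhang)
for n in ("scene","top"):
    p=eyes.read_camera(n); cv2.imwrite(f"pics/{n}0.png",p["pixels"][:,:,::-1])
    print(n,p["mtx"],p["origin"],p["orientation"])
    for t in ("orange_pivot","orange_lid","orange_button","mint_box"):
        print(t,[(np.round(d["centre"],1),round(d["p"],2)) for d in models.search_frame(p,t)][:3])
E
```

```text
{'time_s': np.float64(0.0), 'qpos': array([-70.067,  18.44 ,  -4.015,  83.173,   1.296,  78.542,  -3.26 ]), 'joint_velocities': array([ 0.026,  0.008,  0.01 , -0.01 ,  0.083,  0.001, -0.071]), 'effort': array([-0.0000e+00, -4.9129e+01, -4.0400e-01, -3.1253e+01, -6.4000e-02,
        4.4000e-02,  0.0000e+00]), 'tool_pos': array([0.213, 0.614, 0.235]), 'tool_rot': array([-1.79891e+02,  7.00000e-03,  1.60876e+02]), 'force': array([-0.49 ,  0.234,  0.387]), 'wrist_torque': array([-0.028, -0.007, -0.01 ]), 'grasp_force': np.float64(0.0), 'grip_width': np.float64(0.087)} 0.014
scene [[422.12829497   0.         257.43661116]
 [  0.         422.12829497 192.42753693]
 [  0.           0.           1.        ]] [1.08496975 0.28014684 0.91396998] [-145.81022846   -0.34049631  122.92270594]
orange_pivot [(array([181.5, 161.7]), 0.74)]
orange_lid [(array([175.4, 159.1]), 0.65)]
orange_button [(array([196.8, 136. ]), 0.77)]
mint_box [(array([351.7, 248.2]), 0.95)]
top [[463.22180024   0.         255.69781621]
 [  0.         463.22180024 192.91674706]
 [  0.           0.           1.        ]] [ 0.35410764 -0.02015694  1.14294518] [-167.43778377    0.25953471  -93.55964887]
orange_pivot [(array([347.4, 185. ]), 0.84)]
orange_lid [(array([349.4, 174.6]), 0.97)]
orange_button [(array([354.2, 208.3]), 0.59)]
mint_box [(array([151.2, 199.4]), 0.97)]
```

View pics/scene0.png

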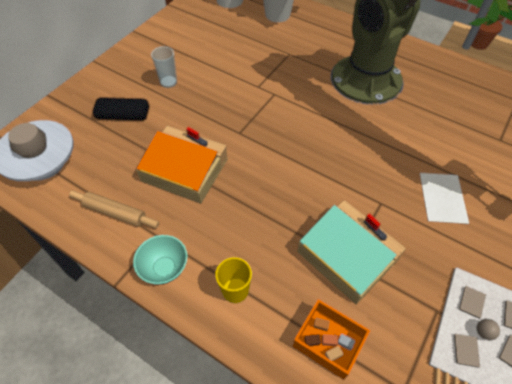

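View pics/top0.png

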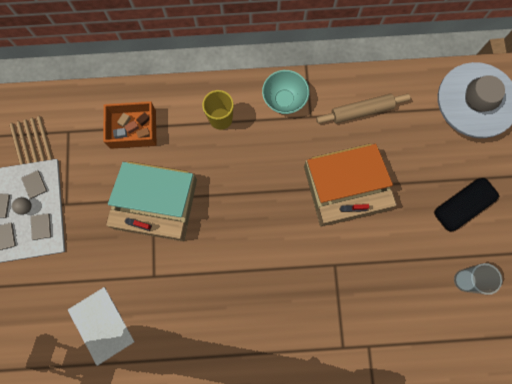

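The orange box is at about (350,185) in top and (183,160) in scene, with its red grip at (357,208) top and (195,134) scene. The mint box is well clear at (150,200) in top. Next I'll localise the grip and the box corners.

```bash
cat >> h.py <<'E'
from scipy.spatial.transform import Rotation as R
def cam(p):
    return R.from_euler('xyz',p["orientation"],degrees=True).as_matrix(), np.array(p["origin"])
def ray(p,uv,z):
    M,o=cam(p); d=M@np.linalg.inv(p["mtx"])@np.array([uv[0],uv[1],1.]); return o+d*(z-o[2])/d[2]
def proj(p,X):
    M,o=cam(p); c=(np.atleast_2d(X)-o)@M; q=c@p["mtx"].T; return q[:,:2]/q[:,2:]
def box(piv,yaw,X): # pivot-frame points (z over table) to world
    X=np.atleast_2d(X); r=R.from_euler('z',yaw,degrees=True).apply(X*[1,1,0]); return r+[piv[0],piv[1],0]+X*[0,0,1]
def red(p,roi):
    h=cv2.cvtColor(p["pixels"],cv2.COLOR_RGB2HSV); m=(((h[...,0]<4)|(h[...,0]>172))&(h[...,1]>150)&(h[...,2]>90)).astype(np.uint8)
    k=np.zeros_like(m); a,b,c,d=roi; k[b:d,a:c]=1; return m*k
E
python3 - <<'E'
from h import *
for n,roi in (("scene",(150,110,230,180)),("top",(310,195,400,225))):
    p=eyes.read_camera(n); m=red(p,roi); ys,xs=np.nonzero(m); c=(xs.mean(),ys.mean()); print(n,len(xs),c,ray(p,c,.085),ray(p,c,.092))
    if n=="top":
        pc=np.array([ray(p,(x,y),.09)[:2] for x,y in zip(xs,ys)]); w,v=np.linalg.eigh(np.cov(pc.T)); print("grip dir",np.degrees(np.arctan2(*v[::-1,1])),np.ptp(pc,0))
    a,b,c2,d=(120,110,245,215) if n=="scene" else (295,135,405,230)
    cv2.imwrite(f"pics/{n}1.png",cv2.resize(p["pixels"][b:d,a:c2,::-1],None,fx=6,fy=6,interpolation=cv2.INTER_CUBIC)[:600,:800])
E
```

```text
scene 58 (np.float64(192.75862068965517), np.float64(132.98275862068965)) [ 0.54415041 -0.26619983  0.085     ] [ 0.5487172  -0.26158636  0.092     ]
top 60 (np.float64(360.75), np.float64(206.46666666666667)) [ 0.54212867 -0.27149311  0.085     ] [ 0.54088461 -0.26983012  0.092     ]
grip dir 86.97587233200889 [0.00891224 0.0348438 ]
```

View pics/top1.png

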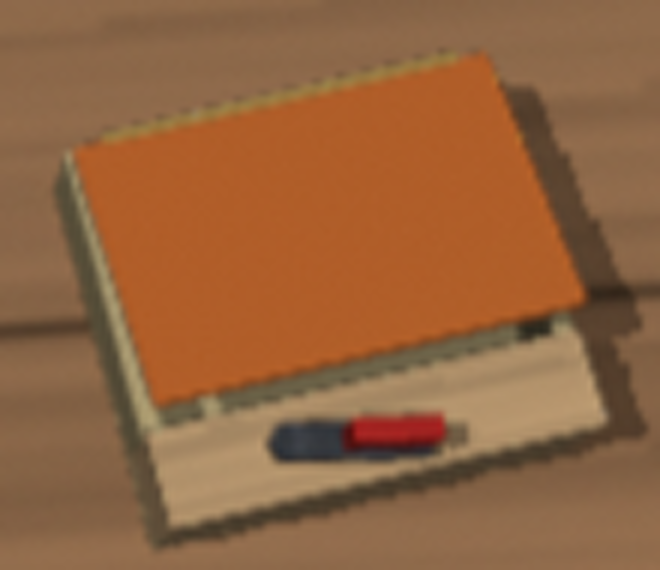

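The top crop shows the lid half open, its free edge between crop (157,405) and (585,300). The ledge's front corners are at (165,530) and (608,425), and the grip is centred at (395,432) with its nose to the left. I'll fit the box pose to these points.

Run:
```python
from h import *
from scipy.optimize import least_squares
p=eyes.read_camera("top"); s=eyes.read_camera("scene")
c=np.array([[165,530],[608,425],[157,405],[585,300],[72,150],[488,53],[395,432]])/6-.4+[295,135]
def mod(q):
    x,y,yaw,th=q; C,S=np.cos(th),np.sin(th); lx=.146-.118*C+.004*S; lz=.056+.118*S+.004*C; hx=.146+.004*S
    X=[[-.014,.09,.06],[-.014,-.09,.06],[lx,.088,lz],[lx,-.088,lz],[hx,.088,.06],[hx,-.088,.06],[0,0,.09]]
    return box((x,y),yaw,X)
f=lambda q:np.r_[(proj(p,mod(q))-c).ravel(),0.5*(proj(s,mod(q)[-1:])-[193.3,133.5]).ravel()]
r=least_squares(f,[.54,-.27,0,.3],x_scale=[.1,.1,10,.1]); print(r.x,r.fun.round(1)); x,y,yaw,th=r.x
m=mod(r.x); print(m[2:4].round(3))
a,b=120,110; im=cv2.resize(s["pixels"][110:215,120:245,::-1],None,fx=6,fy=6)
for u in proj(s,m): cv2.circle(im,tuple(int(t) for t in ((u+.4-[120,110])*6)),5,(255,0,0),2)
cv2.imwrite("pics/s1.png",im[:600,:800])
```

```text
[ 0.54155192 -0.26970533  9.76333013  0.23450855] [ 0.6  0.2 -0.1  0.3 -0.9 -0.2  0.5  0.3 -0.4 -0.4 -0.2 -0.2  0.  -0.2
 -0.6 -1.5]
[[ 0.558 -0.178  0.087]
 [ 0.588 -0.351  0.087]]
```

View pics/s1.png

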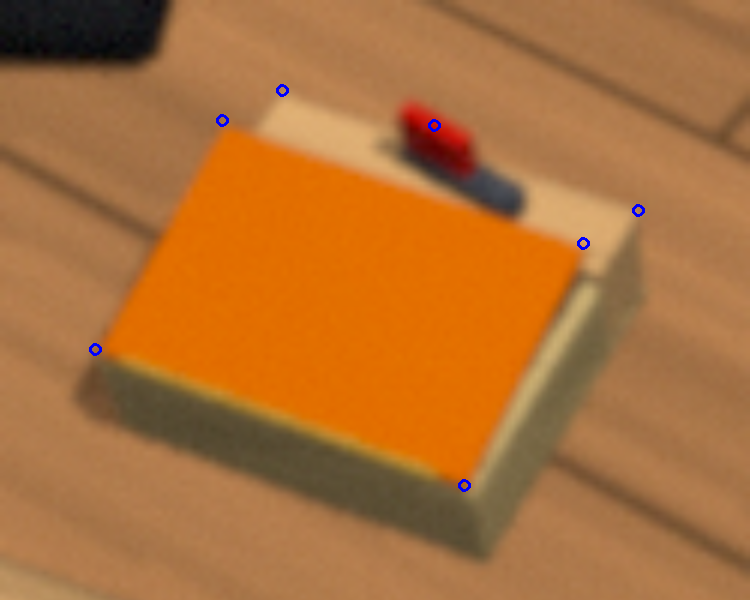

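The fit agrees with the scene view to 2–3 mm. That puts the pivot at about (0.5415, -0.270), box yaw 9.8°, lid angle about 0.23, and the grip direction at about 87° (button about 0.22). I'll go round over to the lid with the fingers closed and the tool at yaw 87.

drive_tool(
  angular=[
    [0,0,0.1433],
    [0,0,0.1433],
    [0,0,0.1433],
    [0,0,0.1433],
    [0,0,0.1433],
    [0,0,0.1433],
    [0,0,0.1433],
    [0,0,0.1433],
    [0,0,0.1433],
    [0,0,0],
    [0,0,0],
    [0,0,0],
    [0,0,0],
    [0,0,0],
    [0,0,0],
    [0,0,0],
    [0,0,0],
    [0,0,0],
    [0,0,0],
    [0,0,0],
  ],
  delta_pos=[
    [0,0,0],
    [0,0,0],
    [0,0,0],
    [0,0,0],
    [0,0,0],
    [0,0,0],
    [0,0,0],
    [0,0,0],
    [0,0,0],
    [-3.62,2.8,0],
    [-3.62,2.8,0],
    [-3.62,2.8,0],
    [-3.62,2.8,0],
    [-3.62,2.8,0],
    [-3.62,2.8,0],
    [-3.62,2.8,0],
    [-3.62,2.8,0],
    [-3.62,2.8,0],
    [-3.62,2.8,0],
    [-3.62,2.8,0],
  ],
  gripper=[0,0,0,0,0,0,0,0,0,0,0,0,0,0,0,0,0,0,0,0],
)

```text
time_s: 2.7
tool_pos: [0.5004, 0.1987, 0.237]
tool_rot: [180.0, -0.1, 87.0]
force: [0.8, 0.5, 0.6]
grip_width: 0.0008
grasp_force: 0.0
```

drive_tool(
  angular=[
    [0,0,0],
    [0,0,0],
    [0,0,0],
    [0,0,0],
    [0,0,0],
    [0,0,0],
    [0,0,0],
    [0,0,0],
    [0,0,0],
    [0,0,0],
    [0,0,0],
    [0,0,0],
    [0,0,0],
  ],
  delta_pos=[
    [-4.14,1.04,0],
    [-4.14,1.04,0],
    [-4.14,1.04,0],
    [-4.14,1.04,0],
    [-4.14,1.04,0],
    [-4.14,1.04,0],
    [-4.14,1.04,0],
    [-4.14,1.04,0],
    [-4.14,1.04,0],
    [-4.14,1.04,0],
    [-4.14,1.04,0],
    [0,0,0],
    [0,0,0],
  ],
  gripper=[0,0,0,0,0,0,0,0,0,0,0,0,0],
)

```text
time_s: 4.0
tool_pos: [0.5894, -0.2618, 0.2363]
tool_rot: [-180.0, 0.0, 86.8]
force: [0.8, 1.5, -0.6]
grip_width: 0.0003
grasp_force: 0.0
```

drive_tool(
  angular=[
    [0,0,0],
    [0,0,0],
    [0,0,0],
    [0,0,0],
    [0,0,0],
    [0,0,0],
    [0,0,0],
    [0,0,0],
    [0,0,0],
    [0,0,0],
    [0,0,0],
    [0,0,0],
    [0,0,0],
    [0,0,0],
    [0,0,0],
    [0,0,0],
    [0,0,0],
    [0,0,0],
  ],
  delta_pos=[
    [0,0,2.2],
    [0,0,2.2],
    [0,0,2.2],
    [0,0,2.2],
    [0,0,2.2],
    [0,0,2.2],
    [0,0,0.3],
    [0,0,0.3],
    [0,0,0.3],
    [0,0,0.3],
    [0,0,0.3],
    [0,0,0.3],
    [0,0,0.3],
    [0,0,0.3],
    [0,0,0.3],
    [0,0,0.2],
    [0,0,0],
    [0,0,0],
  ],
  gripper=[0,0,0,0,0,0,0,0,0,0,0,0,0,0,0,0,0,0],
)

```text
time_s: 5.8
tool_pos: [0.59, -0.2602, 0.0754]
tool_rot: [180.0, -0.0, 87.0]
force: [-0.5, -0.1, 0.0]
grip_width: 0.0003
grasp_force: 0.0
```

drive_tool(
  angular=[
    [0,0,0],
    [0,0,0],
    [0,0,0],
    [0,0,0],
  ],
  delta_pos=[
    [0,0,0.1],
    [0,0,0.1],
    [0,0,0],
    [0,0,0],
  ],
  gripper=[0,0,0,0],
)

```text
time_s: 6.2
tool_pos: [0.5901, -0.2604, 0.0745]
tool_rot: [180.0, -0.0, 87.0]
force: [-0.8, 1.4, 5.4]
grip_width: 0.0008
grasp_force: 2.5
```

drive_tool(
  angular=[
    [0,0,0],
    [0,0,0],
    [0,0,0],
    [0,0,0],
  ],
  delta_pos=[
    [0,0,0.1],
    [0,0,0.1],
    [0,0,0],
    [0,0,0],
  ],
  gripper=[0,0,0,0],
)

```text
time_s: 6.6
tool_pos: [0.5902, -0.2604, 0.0743]
tool_rot: [179.9, -0.1, 87.0]
force: [-5.4, 3.1, 14.8]
grip_width: 0.0004
grasp_force: 7.6
```

The lid is on its stop, with the fingertips at z = 60 mm and 15 N. I'll rise and check it, and measure the button again.

drive_tool(
  angular=[
    [0,0,0],
    [0,0,0],
    [0,0,0],
    [0,0,0],
    [0,0,0],
    [0,0,0],
    [0,0,0],
    [0,0,0],
    [0,0,0],
    [0,0,0],
  ],
  delta_pos=[
    [0,0,-1],
    [0,0,-3],
    [0,0,-3],
    [0,0,-3],
    [3,0,-3],
    [4,0,0],
    [4,0,0],
    [4,0,0],
    [0,0,0],
    [0,0,0],
  ],
  gripper=[0,0,0,0,4,4,4,4,4,4],
)

```text
time_s: 7.6
tool_pos: [0.598, -0.1093, 0.2016]
tool_rot: [180.0, -0.0, 87.2]
force: [-0.2, -0.5, 0.1]
grip_width: 0.037
grasp_force: 0.0
```

Run:
```python
from h import *
P={}
for n,roi in (("scene",(170,110,230,180)),("top",(330,195,385,225))):
    p=eyes.read_camera(n); m=red(p,roi); ys,xs=np.nonzero(m)
    if len(xs): print(n,len(xs),xs.mean(),ys.mean(),ray(p,(xs.mean(),ys.mean()),.088))
    a,b=(120,110) if n=="scene" else (295,135)
    P[n]=cv2.resize(p["pixels"][b:b+100,a:a+125,::-1],None,fx=3.2,fy=3.2,interpolation=cv2.INTER_CUBIC)
    X=box((.5415,-.2697),9.76,[[-.014,.09,.06],[-.014,-.09,.06],[.028,.088,.06],[.028,-.088,.06],[.146,.088,.06],[.146,-.088,.06],[0,0,.092]])
    for u in proj(p,X): cv2.circle(P[n],tuple(int(t) for t in ((u+.4-[a,b])*3.2)),3,(255,0,0),1)
cv2.imwrite("pics/c2.png",np.hstack([P["scene"],P["top"]]))
print(telemetry.get_obs()["tool_pos"])
```

```text
top 59 360.8813559322034 206.47457627118644 [ 0.54155782 -0.27108159  0.088     ]
[ 0.5975464  -0.11224301  0.20176421]
```

View pics/c2.png

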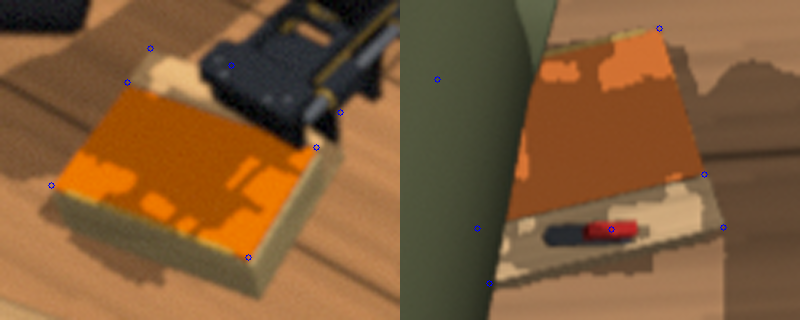

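The lid now matches the shut model in both views: its edges coincide with the markers in top, and the scene view keeps its constant offset of about 2 px. The grip hasn't moved, centred at top pixel (361,206). Now I'll move over the grip.

drive_tool(
  angular=[
    [0,0,0],
    [0,0,0],
    [0,0,0],
    [0,0,0],
    [0,0,0],
    [0,0,0],
    [0,0,0],
    [0,0,0],
    [0,0,0],
    [0,0,0],
    [0,0,0],
  ],
  delta_pos=[
    [-3.2,-0.92,0],
    [-3.2,-0.92,0],
    [-3.2,-0.92,0],
    [-3.2,-0.92,0],
    [-3.2,-0.92,0],
    [0,0,2],
    [0,0,2],
    [0,0,2],
    [0,0,1.5],
    [0,0,0],
    [0,0,0],
  ],
  gripper=[4,4,4,4,4,4,4,4,4,4,4],
)

```text
time_s: 8.8
tool_pos: [0.5432, -0.269, 0.1269]
tool_rot: [180.0, 0.0, 86.9]
force: [0.9, 0.2, 0.7]
grip_width: 0.04
grasp_force: 0.0
```

drive_tool(
  angular=[
    [0,0,0],
    [0,0,0],
    [0,0,0],
    [0,0,0],
    [0,0,0],
    [0,0,0],
  ],
  delta_pos=[
    [0,0,1],
    [0,0,1],
    [0,0,0.9],
    [0,0,0.9],
    [0,0,0],
    [0,0,0],
  ],
  gripper=[4,4,4,4,4,4],
)

```text
time_s: 9.4
tool_pos: [0.5432, -0.2681, 0.0883]
tool_rot: [-180.0, -0.0, 87.0]
force: [-0.4, 0.2, 0.5]
grip_width: 0.0404
grasp_force: 0.0
```

drive_tool(
  angular=[
    [0,0,0],
    [0,0,0],
    [0,0,0],
    [0,0,0],
    [0,0,0],
    [0,0,0],
  ],
  delta_pos=[
    [0,0,0],
    [0,0,0],
    [0,0,0],
    [0,0,0],
    [0,0,0],
    [0,0,0],
  ],
  gripper=[0.5,0.5,0.5,0.5,0.5,0.5],
  squeeze=10,
)

```text
time_s: 10.0
tool_pos: [0.5424, -0.268, 0.0886]
tool_rot: [-179.9, -0.0, 87.0]
force: [-4.2, 1.5, 2.7]
grip_width: 0.0104
grasp_force: 10.0
```

drive_tool(
  angular=[
    [0,0,0],
    [0,0,0],
    [0,0,0.112],
    [0,0,0.112],
    [0,0,0.112],
    [0,0,0.112],
    [0,0,0.112],
    [0,0,0.112],
  ],
  delta_pos=[
    [-0.15,-0.1,0],
    [0,0,0],
    [0,0,0],
    [0,0,0],
    [0,0,0],
    [0,0,0],
    [0,0,0],
    [0,0,0],
  ],
  gripper=[0.5,0.5,0.5,0.5,0.5,0.5,0.5,0.5],
)

```text
time_s: 10.8
tool_pos: [0.5432, -0.2684, 0.0886]
tool_rot: [180.0, -0.1, 48.3]
force: [-0.6, 2.1, 0.7]
grip_width: 0.01
grasp_force: 10.0
```

drive_tool(
  angular=[
    [0,0,0.112],
    [0,0,0.112],
    [0,0,0.112],
    [0,0,0.112],
    [0,0,0.112],
    [0,0,0.112],
    [0,0,0.012],
    [0,0,0],
  ],
  delta_pos=[
    [0,0,0],
    [0,0,0],
    [0,0,0],
    [0,0,0],
    [0,0,0],
    [0,0,0],
    [0,0,0],
    [0,0,0],
  ],
  gripper=[0.5,0.5,0.5,0.5,0.5,0.5,0.5,0.5],
)

```text
time_s: 11.6
tool_pos: [0.5436, -0.2692, 0.0886]
tool_rot: [180.0, -0.1, 9.5]
force: [2.5, 0.9, -0.6]
grip_width: 0.0102
grasp_force: 10.0
```

```bash
python3 -c "
from h import *
o=telemetry.get_obs()
for k in ('tool_pos','tool_rot','force','wrist_torque','grip_width'): print(k,np.round(o[k],4))"
```

```text
tool_pos [ 0.5436 -0.2692  0.0886]
tool_rot [ 1.799503e+02 -1.103000e-01  9.451900e+00]
force [ 2.5314  0.9131 -0.6176]
wrist_torque [ 0.1771 -0.5278 -0.0419]
grip_width 0.0102
```

drive_tool(
  angular=[
    [0,0,0],
    [0,0,0],
    [0,0,0],
    [0,0,0],
    [0,0,0],
    [0,0,0],
    [0,0,0],
    [0,0,0],
    [0,0,0],
    [0,0,0],
    [0,0,0],
    [0,0,0],
    [0,0,0],
    [0,0,0],
    [0,0,0],
    [0,0,0],
    [0,0,0],
  ],
  delta_pos=[
    [0,0,0],
    [0,0,0],
    [0,0,0],
    [0,0,0],
    [0,0,-1],
    [0,0,-3],
    [0,0,-4],
    [0,0,-4],
    [0,0,-2],
    [0,-4,0],
    [0,-4,0],
    [0,-4,0],
    [0,-4,0],
    [0,-4,0],
    [0,-4,0],
    [0,0,0],
    [0,0,0],
  ],
  gripper=[4,4,4,4,4,4,4,4,4,4,4,4,4,4,4,4,4],
)

```text
time_s: 13.3
tool_pos: [0.5037, -0.032, 0.2291]
tool_rot: [-179.9, -0.1, 9.4]
force: [0.3, 0.0, 0.5]
grip_width: 0.04
grasp_force: 0.0
```

Run:
```python
from h import *
P={}
for n in ("scene","top"):
    p=eyes.read_camera(n)
    a,b=(120,105) if n=="scene" else (295,135)
    P[n]=cv2.resize(p["pixels"][b:b+100,a:a+125,::-1],None,fx=3.2,fy=3.2,interpolation=cv2.INTER_CUBIC)
    if n=="top":
        m=red(p,(330,180,385,225)); ys,xs=np.nonzero(m); pc=np.array([ray(p,(x,y),.09)[:2] for x,y in zip(xs,ys)]); w,v=np.linalg.eigh(np.cov(pc.T)); print(len(xs),pc.mean(0),"dir",np.degrees(np.arctan2(*v[::-1,1])))
    for u in proj(p,box((.5425,-.2695),9.76,[[0,0,.092],[.046,0,.07],[.028,-.088,.06],[.146,-.088,.06]])): cv2.circle(P[n],tuple(int(t) for t in ((u+.4-[a,b])*3.2)),2,(255,0,0),1)
cv2.imwrite("pics/c3.png",np.hstack([P["scene"],P["top"]]))
```

```text
57 [ 0.54208613 -0.27073032] dir -170.7812569550257
```

View pics/c3.png

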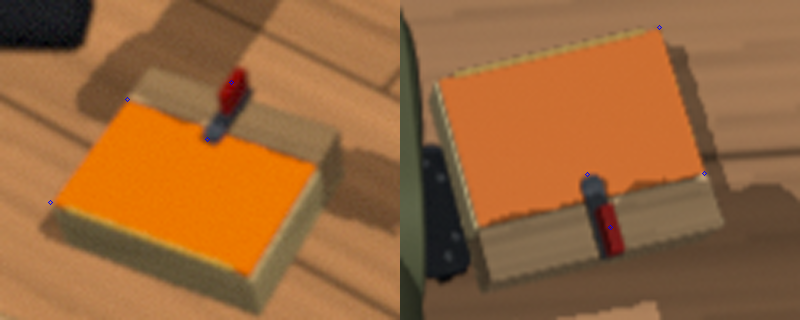

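The lid is shut, and the nose points straight back over it, ending at top-crop (592,180) on its marker. The grip direction is 9.2° against 9.8° for the box, and the robot is clear.

```bash
python3 -c "
from h import *
print(env.sign_off())"
```

```text
the job is handed in; nothing more can be done
None
```

The orange lid is pressed fully shut, its turnbutton is turned a quarter turn clockwise so the nose points straight back over the lid, and the gripper has let go and moved clear; I kept well away from the mint box, and the job is handed in, though the hand-in gave no verdict.

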